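# Box the loose sherds and click the lid shut

### The job

Scoop up the three loose sherds lying in the white tray with the hand scoop, lift them clear, tip all three into the finds box and stand the empty scoop back in the tray. Then put the lid on the box and press it straight down past the resistance until both blue clips snap over its edge and it is fully home, and keep pressing: the program finishes with the gripper still firmly pushing the shut lid down. Leave the mended mug and the white bottle alone.

Things in the scene. Friction and masses are not known exactly. Their poses are not given: they have to be found in the camera images.
- tray: Fixed white sorting tray with a dark blue rim, 276 x 138 mm outside, 22.5 mm high; inside 260 (x) x 122 mm (y), floor 3 mm thick, walls 19 mm above the floor. Origin: centre of the underside; x runs along its length, +x to its far end. The sherds lie in its near (-x) half, the scoop stands in its far half.
- scoop: Loose steel hand scoop, 0.1 to 0.17 kg: flat pan 110 mm long (x), 116 mm wide (y, inside 112), side walls 3 mm high near the nose rising to 28 mm, back wall 30 mm, floor 2 mm. Origin: centre of the pan's underside, z up, nose toward -x. It starts standing in the tray, parallel to it within 0.03 rad, nose toward the sherds. Black grip above the pan.
- scoop_grip (a point): centre of the scoop's black grip, which is 50 mm (scoop x 0 to 50) x 14 mm (y) x 26 mm (z 52 to 78); this point lies at x = 25, z = 65 mm in the scoop's frame. Pinch it across y from above
- scoop_nose (a point): middle of the scoop's open front edge, 55 mm in front of the scoop's origin, at its underside; the floor thins to 0.6 mm here, so that it slides under pieces that are held against the tray's end wall
- sherd_blue: Loose blue and white glazed sherd, 35 x 40 x 10 mm; origin at its underside's centre
- sherd_floral: Loose glazed sherd, deeper blue and white pattern, 31 x 37 x 12 mm; origin at its underside's centre
- sherd_red: Loose unglazed red-brown sherd, 31 x 40 x 13 mm; origin at its underside's centre
- box: Fixed open finds box of pale grey plastic: 110 (x) x 150 mm (y), rim flange 114 x 156 mm with its top at z = 60 mm; inside 104 x 144 mm, padded floor at z = 7 mm. Origin: centre of the underside, z up. A blue spring clip stands at each y end, 40 mm wide (x), its outward-flared thumb tab ending at z = 90 mm, y = +-90 mm.
- box_rim: the box's rim flange, which the lid seats on; same origin and axes as the box
- box_mouth (a point): centre of the box's mouth, level with the rim top, 60 mm above the box's underside
- clip_left (a joint): blue clip at the box's +y end; 0 = upright at rest, grows (rad) as it is pushed outward, springs back by itself. Its nose overhangs the lid's edge by 3 mm, with its underside 65 mm above the box's underside and a steep lead-in slope from 66.5 to 79 mm. The lid pressed down spreads both clips, which together resist with about 8 to 14 N, then snap back to 0.
- clip_right (a joint): blue clip at the box's -y end, mirror image of clip_left, same values
- lid: Loose pale grey lid with a blue grip bar, 0.07 to 0.12 kg, lying skirt down, long side roughly along world x. Plate 114 (x) x 158 (y) mm, z = 14 to 18 mm; skirt below it 101.6 x 141.6 mm with tapered foot. Origin: centre of the skirt's lower edge. It fits either way round, its x along the box's x. Clips first touch it with its origin 59 mm above the box's underside; fully home it is 46 mm.
- lid_grip (a point): centre of the lid's blue grip bar (60 mm along the lid's x, 14 mm thick in y, z = 18 to 42 mm in the lid's frame); this point lies 30 mm above the lid's origin. Pinch it across the lid's y from above
- broken_mug: bystander: mended blue and white mug, 102 x 105 x 88 mm, behind the box
- pet_bottle: bystander: white bottle with blue cap, 74 mm across, 110 mm high, behind the lid

How it is judged:
By the outcome, as a careful person would: the job done as asked, in the order asked, and still so for the second after the job is handed in, while the arm keeps its last pose, push and grip.
It also fails if it takes over 72 s, if anything falls off the work surface, if the arm or the gripper's body presses on something with over 40 N, if the wrist force passes 120 N, or if a joint passes its speed limit or range.

### The arm

A 6-joint arm with a two-finger parallel gripper is mounted at the origin on a cart in front of the work surface, level with it; the furniture and walls round the work are solid. World frame = base frame: x ahead of the robot, y to its left, z up, the work surface at z = 0. Lengths are in m, angles in degrees, forces in N, time in s.
With the tool pointing down it reaches from about 0.35 to 0.975 m from the base axis. Payload 4.9 kg.
Tool frame: the origin (TCP) lies at the very end of the fingers, on their centre line; the grasp point (between the pads) lies 19 mm behind it (pinch_z is the distance from the TCP to the grasp point, in m); z points along the fingers, y is the line along which they close (so a half turn about z gives the same grasp; the last joint's range is limited). The gripper opens to 85 mm and grips with 20 to 120 N. Pads are 22 mm wide; open, the fingers measure 114 mm over their backs; the gripper's body (76 mm by 85 mm) begins 54 mm behind the grasp point. The pads swing forward as they close: fully open they stand 13 mm farther back than shut.
Start: joints at [-75.229, 3.019, 92.412, -0, 84.569, -6.818], TCP at [0.23, -0.581, 0.231] pointing down, gripper open.
Joint ranges: [-172.51, 172.51], [-57.92, 126.97], [3.15, 148.05], [-58.71, 238.71], [5.1, 150.11], [-179.66, 179.66]. Speed limits (degrees/s): [147.25, 147.25, 180, 180, 180, 180].

### API

Orientations are given as [roll, pitch, yaw] about the fixed x, y, z axes, in that order (R = Rz(yaw) Ry(pitch) Rx(roll)).
In Python, from workcell import goto, servo_line, movej, grip, sleep, solve_ik, get_state, grab_frame, IKError, finish_job, find_in, pinch_z gives the robot as it stands. Calls block until the motion is done:
- goto(position, orientation): joint-space move of the TCP to a pose.
- servo_line(position, velocity=0.15, rotation=None): straight line of the TCP; rotation=None keeps the orientation; velocity is the mean speed in m/s.
- movej(angles): joint-space move.
- grip(opening, grasp_force=None): finger opening in m; grasp_force is the grip in N (None keeps the last); returns when the fingers have stopped.
- sleep(seconds).
- solve_ik(position, orientation): joint angles nearest the present ones, or None.
- get_state(): the state.
- grab_frame(name): name is "scene" or "top" or "wrist"; returns a dict with "image" (480x640x3 uint8, blue, green, red), "depth" (480x640 float32, m along the optical axis (not along the pixel's ray), 0 where there is no reading), "intrinsics" (3x3 intrinsics, pixels), "origin" and "rotation" of the camera in the world. Camera axes: x right, y down, z forward; pixel columns grow to the right and rows downward; lengths in m; the calibration is good to about 2 mm. A picture is of the moment at which its call begins.
A pose or a line that the arm cannot do raises IKError and nothing moves.
- finish_job(): hands the job in, once; it reports no verdict.
Trained networks look in the newest picture that a camera, given by its name, has taken for a name from the list of things; names that differ only in an ending like _2 or _b are one class to them, and where a whole thing is asked for, a point or a joint stands for the part that bears it (a point fixed in the world has none). Each returns a list of dicts, best first, with "conf" (0 to 1); they miss things now and then, are a little off and sometimes report something else, mostly with a low value. They report only what shows in the picture. A call takes as long as a camera call.
- find_in(camera, thing): "point" ([row, column] in pixels, amid what is visible of it).
The state is a dict: "time_s": time; "q": joint angles; "dq": joint speeds; "tau": joint torques, N m; "tcp_pos": TCP position; "orientation": TCP orientation; "ft_force": force on the tool from outside, world axes, zero at the start; "torque": the same for the moment, N m; "gripper_width": finger opening in m.
Only numpy, scipy, OpenCV 4.12 (cv2) and the standard library are available. Lean on these libraries where they do the work, as an engineer would, in place of code of your own. Each camera call takes 0.05 s, during which the arm holds its last target. There are 200 camera calls.

## Working session

There is one attempt and no reset: what is moved stays moved. The work goes in short steps, each a Python script; the robot and the scene stay as the last script left them, time stands still between calls to the robot, and variables do not carry over. Pictures are saved under pics/ and viewed, on a budget of 10 in all, crops included, one or two more only if the job needs it, and the job is handed in when it is done.

```bash
mkdir -p pics; ls; cat > h.py <<'E'
import numpy as np, cv2
from workcell import *
def cloud(f):
    d=f["depth"];K=np.array(f["intrinsics"]);v,u=np.indices(d.shape)
    c=np.stack([(u-K[0,2])/K[0,0]*d,(v-K[1,2])/K[1,1]*d,d],-1)
    w=c@np.array(f["rotation"]).T+np.array(f["origin"]); w[d==0]=np.nan
    return w
E
python3 - <<'E'
from h import *
for n in ["top","scene"]:
    f=grab_frame(n); cv2.imwrite(f"pics/{n}0.png",f["image"]); w=cloud(f)
    print(n,np.round(f["origin"],3),np.round(f["rotation"],2).tolist())
    for t in ["tray","scoop","scoop_grip","sherd_blue","sherd_floral","sherd_red","box","box_rim","clip_left","clip_right","lid","lid_grip","broken_mug","pet_bottle"]:
        for r in find_in(n,t)[:2]:
            p=np.round(r["point"]).astype(int); print(t,round(r["conf"],2),p,np.round(w[p[0],p[1]],3))
print(get_state()["time_s"],pinch_z)
E
```

```text
picsTraceback (most recent call last):
  File "<stdin>", line 3, in <module>
  File "h.py", line 6, in cloud
    w=c@np.array(f["rotation"]).T+np.array(f["origin"]); w[d==0]=np.nan
      ~~~~~~~~~~~~~~~~~~~~~~~~~~~^~~~~~~~~~~~~~~~~~~~~~
ValueError: operands could not be broadcast together with shapes (480,640) (3,)
```

```bash
python3 - <<'E'
from h import *
f=grab_frame("top"); print(f["rotation"],f["origin"],f["intrinsics"])
E
```

```text
[-173.91720984    0.54365249  -89.26271762] [ 0.43235075 -0.04141023  1.25077518] [[534.64260506   0.         317.19306344]
 [  0.         534.64260506 244.75498749]
 [  0.           0.           1.        ]]
```

```bash
cat > h.py <<'E'
import numpy as np, cv2
from scipy.spatial.transform import Rotation as Ro
from workcell import *
def cloud(f):
    d=f["depth"];K=np.array(f["intrinsics"]);v,u=np.indices(d.shape)
    c=np.stack([(u-K[0,2])/K[0,0]*d,(v-K[1,2])/K[1,1]*d,d],-1)
    R=Ro.from_euler("xyz",f["rotation"],degrees=True).as_matrix()
    w=c@R.T+np.array(f["origin"]); w[d==0]=np.nan
    return w
E
python3 - <<'E'
from h import *
for n in ["top","scene"]:
    f=grab_frame(n); cv2.imwrite(f"pics/{n}0.png",f["image"]); w=cloud(f)
    np.save(f"{n}0.npy",w)
    print(n,np.round(f["origin"],3),np.round(f["rotation"],2).tolist())
    for t in ["tray","scoop","scoop_grip","sherd_blue","sherd_floral","sherd_red","box","box_rim","clip_left","clip_right","lid","lid_grip","broken_mug","pet_bottle"]:
        for r in find_in(n,t)[:2]:
            p=np.round(r["point"]).astype(int); print(t,round(r["conf"],2),p,np.round(w[p[0],p[1]],3))
print(get_state()["time_s"],pinch_z)
E
```

```text
top [ 0.432 -0.041  1.251] [-173.92, 0.54, -89.26]
tray 0.67 [284 211] [0.47  0.219 0.004]
tray 0.36 [177 450] [ 0.705 -0.315  0.111]
scoop 0.73 [234 206] [0.579 0.219 0.072]
scoop_grip 0.85 [234 210] [0.588 0.226 0.001]
sherd_blue 0.75 [280 224] [0.479 0.186 0.016]
sherd_floral 0.19 [272 335] [ 0.501 -0.07   0.008]
sherd_red 0.55 [309 201] [0.412 0.237 0.016]
box 0.96 [270 336] [ 0.506 -0.072  0.009]
box_rim 0.71 [268 361] [ 0.508 -0.127  0.063]
box_rim 0.62 [284 211] [0.47  0.219 0.004]
clip_left 0.71 [271 338] [ 0.504 -0.077  0.007]
clip_left 0.67 [308 335] [ 0.419 -0.069  0.084]
lid 0.85 [282 449] [ 0.48  -0.326  0.043]
lid_grip 0.83 [282 449] [ 0.48  -0.326  0.043]
broken_mug 0.75 [167 359] [ 0.75  -0.124  0.012]
broken_mug 0.7 [305 228] [0.422 0.175 0.016]
pet_bottle 0.6 [177 449] [ 0.706 -0.314  0.106]
scene [-0.388  0.546  0.569] [-114.19, 0.63, -120.93]
tray 0.58 [328 234] [0.464 0.204 0.002]
scoop 0.67 [294 200] [0.604 0.212 0.006]
scoop 0.62 [231 331] [ 0.584 -0.073  0.08 ]
scoop_grip 0.88 [293 197] [0.612 0.215 0.006]
sherd_blue 0.67 [316 238] [0.483 0.187 0.011]
sherd_blue 0.45 [343 227] [0.408 0.24  0.015]
sherd_floral 0.62 [332 262] [0.41  0.175 0.013]
sherd_floral 0.3 [180 386] [ 0.718 -0.315  0.11 ]
sherd_red 0.73 [345 227] [0.401 0.243 0.016]
sherd_red 0.57 [295 201] [0.604 0.21  0.004]
box 0.93 [271 344] [ 0.453 -0.018  0.059]
box_rim 0.64 [268 341] [ 0.464 -0.019  0.06 ]
clip_left 0.71 [282 378] [ 0.413 -0.068  0.039]
clip_left 0.3 [329 235] [0.459 0.204 0.003]
clip_right 0.56 [233 334] [ 0.581 -0.078  0.075]
lid_grip 0.37 [234 332] [ 0.579 -0.072  0.075]
broken_mug 0.74 [217 313] [ 0.775 -0.144  0.032]
broken_mug 0.49 [184 387] [0.209 0.079 0.315]
pet_bottle 0.43 [181 389] [0.202 0.082 0.322]
1.6 0.0187
```

View pics/top0.png

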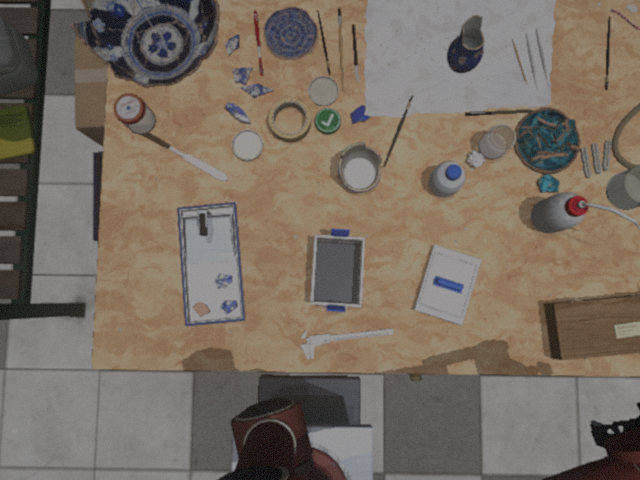

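View pics/scene0.png

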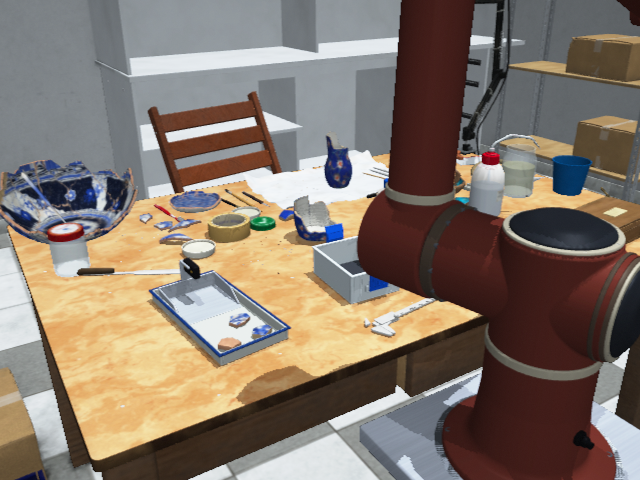

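```bash
cat > fit.py <<'E'
from h import *
w=np.load("top0.npy")
def fit(name,c,r,z0,z1):
    m=(np.hypot(w[...,0]-c[0],w[...,1]-c[1])<r)&(w[...,2]>z0)&(w[...,2]<z1)
    p=w[m]; (cx,cy),(a,b),t=cv2.minAreaRect(p[:,:2].astype(np.float32)*1000)
    print(name,len(p),"c %.1f %.1f size %.1f %.1f ang %.2f z %.4f"%(cx,cy,a,b,t,np.median(p[:,2])), "mean",np.round(p.mean(0)*1000,1))
for g in [(.80,-.45),(.3,0.),(.6,.05)]:
    m=np.hypot(w[...,0]-g[0],w[...,1]-g[1])<.03; print("table z",np.nanmedian(w[m][:,2]))
fit("tray",(.485,.22),.16,.017,.03)
fit("grip",(.58,.22),.06,.068,.09)
fit("scoopwalls",(.56,.22),.08,.026,.04)
fit("rim",(.505,-.072),.12,.054,.068)
fit("clips",(.505,-.072),.12,.078,.1)
fit("lid",(.48,-.326),.12,.012,.026)
fit("bar",(.48,-.326),.06,.036,.05)
for n,c in [("blue",(.479,.186)),("floral",(.42,.175)),("red",(.412,.237))]: fit(n,c,.03,.010,.022)
s=get_state(); print(s["orientation"],s["ft_force"])
E
python3 fit.py
```

```text
table z 0.038236784631615284
table z 0.0010600243129634812
table z 0.0005591872694751254
tray 1179 c 507.7 216.1 size 254.0 139.4 ang 6.12 z 0.0225 mean [489.3 217.5  22.6]
grip 220 c 604.7 226.4 size 55.9 21.4 ang 4.22 z 0.0790 mean [606.3 226.1  78.8]
scoopwalls 133 c 583.0 223.8 size 99.3 135.8 ang 8.70 z 0.0310 mean [598.7 228.6  31.1]
rim 628 c 504.4 -75.1 size 114.0 164.5 ang 87.39 z 0.0603 mean [504.8 -74.8  60.4]
clips 173 c 502.9 -75.6 size 39.1 179.5 ang 87.05 z 0.0872 mean [506.2 -75.6  86.6]
lid 3221 c 476.9 -329.4 size 115.1 158.5 ang 72.70 z 0.0185 mean [ 476.1 -328.7   18.6]
bar 160 c 476.7 -329.1 size 59.8 14.1 ang 72.41 z 0.0421 mean [ 476.5 -328.2   41.9]
blue 149 c 478.3 186.0 size 30.3 43.2 ang 0.15 z 0.0129 mean [479.1 189.3  13. ]
floral 160 c 415.7 173.0 size 37.3 44.5 ang 60.78 z 0.0149 mean [419.9 173.3  15. ]
red 162 c 405.3 242.7 size 45.5 47.7 ang 1.04 z 0.0161 mean [411.  237.7  16.1]
[1.79999357e+02 2.64682906e-03 2.15896394e+01] [-0.40181704 -0.11993767 -0.25517186]
```

```bash
python3 - <<'E'
from h import *
exec(open("fit.py").read().split("for g in")[0])
fit("tray",(.50,.22),.19,.019,.026)
goto([.50,.215,.36],[180,0,4])
f=grab_frame("wrist"); cv2.imwrite("pics/w1.png",f["image"]); w=cloud(f); np.save("w1.npy",w)
print(f["origin"],f["rotation"])
for t in ["scoop","scoop_grip","scoop_nose","sherd_blue","sherd_floral","sherd_red","tray"]:
    for r in find_in("wrist",t)[:1]:
        p=np.round(r["point"]).astype(int); print(t,round(r["conf"],2),p,np.round(w[p[0],p[1]],3))
fit("tray",(.50,.22),.19,.019,.026)
fit("grip",(.6,.225),.06,.074,.085)
fit("scoopwalls",(.59,.22),.085,.026,.036)
for n,c in [("blue",(.479,.189)),("floral",(.42,.173)),("red",(.411,.238))]: fit(n,c,.04,.009,.018)
s=get_state();print(s["time_s"],s["q"])
E
```

```text
tray 1126 c 518.8 217.4 size 276.4 138.9 ang 6.04 z 0.0226 mean [520.3 218.9  22.6]
[0.57289743 0.21940415 0.50255509] [ 1.63071846e+02  7.43006523e-03 -8.60894527e+01]
scoop 0.9 [109 320] [0.578 0.222 0.081]
scoop_grip 0.91 [109 320] [0.578 0.222 0.081]
scoop_nose 0.92 [105 321] [0.582 0.221 0.081]
sherd_blue 0.73 [194 341] [0.479 0.19  0.013]
sherd_floral 0.57 [242 348] [0.417 0.175 0.014]
sherd_red 0.87 [240 300] [0.417 0.238 0.017]
tray 0.78 [188 320] [0.483 0.216 0.002]
tray 4900 c 515.8 216.7 size 276.3 138.1 ang 5.98 z 0.0222 mean [535.2 218.2  22.1]
grip 1071 c 602.6 226.5 size 57.0 19.4 ang 4.11 z 0.0796 mean [605.1 226.4  78.9]
scoopwalls 620 c 591.2 225.5 size 72.8 117.3 ang 4.48 z 0.0320 mean [606.1 226.6  31.7]
blue 622 c 478.8 179.4 size 33.1 57.7 ang 9.41 z 0.0116 mean [477.3 187.7  11.5]
floral 594 c 417.7 171.7 size 56.4 53.8 ang 6.38 z 0.0143 mean [414.3 171.9  14. ]
red 589 c 410.5 238.3 size 56.5 56.9 ang 6.04 z 0.0151 mean [406.5 238.6  14.7]
4.9833 [ 1.54194293e+01 -1.05292861e+01  9.32558425e+01 -9.35312196e-04
  9.72699660e+01  1.01432520e+02]
```

View pics/w1.png

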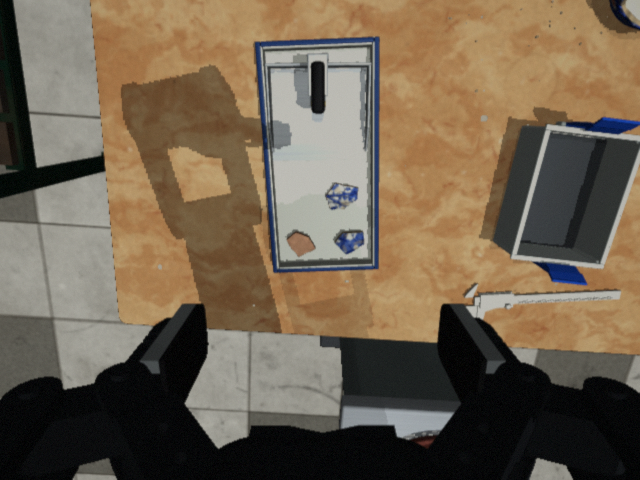

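```bash
cat >> h.py <<'E'
TR=np.array([.517,.217]); TY=6.0
def tray(x,y=0,z=0):
    t=np.radians(TY); return np.array([TR[0]+x*np.cos(t)-y*np.sin(t),TR[1]+x*np.sin(t)+y*np.cos(t),z])
def spose(nose,yaw,pitch,G=(.025,0,.0463)):
    """TCP pose for scoop with nose underside at `nose`, heading yaw, nose-down pitch (deg)"""
    R=Ro.from_euler("xyz",[0,-pitch,yaw],degrees=True)
    p=np.array(nose)+R.apply(np.array([.055,0,0])+np.array(G))
    o=(R*Ro.from_euler("x",180,degrees=True)).as_euler("xyz",degrees=True)
    return p,o
def st(msg=""):
    s=get_state(); print(msg,"t%.2f"%s["time_s"],"p",np.round(np.array(s["tcp_pos"])*1000,1),"o",np.round(s["orientation"],1),"F",np.round(s["ft_force"],1),"M",np.round(s["torque"],2),"w%.1f"%(s["gripper_width"]*1000),flush=True); return s
E
python3 - <<'E'
from h import *
g=[.6035,.2264]
goto([g[0],g[1],.12],[180,0,4.3]); st()
servo_line([g[0],g[1],.0495],velocity=.15); st("down")
grip(0.0,90); st("grip")
p,o=spose(tray(.008,0,.008),TY,2); servo_line(p,.1,rotation=o); st("lift")
f=grab_frame("wrist"); cv2.imwrite("pics/w2.png",f["image"])
# feasibility of pouring
for y0,dy in [(90,-1),(-90,1)]:
  for pit in [-15,0,30,60]:
    n=[.505,-.075+dy*.0,.09]
    p,o=spose(n,y0-3,pit); q=solve_ik(p,o); print(y0,pit,None if q is None else np.round(q))
E
```

```text
t6.01 p [604.5 226.8 122.1] o [-180.    -0.2    4.3] F [-0.6  0.3 -0.6] M [-0.03 -0.05  0.01] w85.4
down t6.62 p [604.2 226.7  50.7] o [-1.8e+02 -1.0e-01  4.3e+00] F [-0.2  0.4  0.1] M [ 0.06 -0.03 -0.02] w85.8
grip t7.27 p [603.9 226.5  50.1] o [-1.8e+02 -1.0e-01  4.3e+00] F [-0.8  0.3  2.5] M [-0.01  0.03  0.05] w17.9
lift t7.52 p [602.4 226.   56.9] o [-180.   -2.    6.] F [ 0.7  0.1 -0.7] M [-0.    0.03  0.08] w17.3
90 -15 [  1.  -5. 113. -16.  74.   9.]
90 0 [ -8.  -9. 113.   0.  76.  -5.]
90 30 [-27.  -6. 111.  27.  88. -28.]
90 60 [-40.   9. 106.  46. 106. -41.]
-90 -15 [-33.  -1. 109.  13.  80. 147.]
-90 0 [-25.  -6. 111.  -0.  75. 158.]
-90 30 [  -6.   -8.  113.  -31.   76. -175.]
-90 60 [  10.    3.  111.  -58.   88. -152.]
```

View pics/w2.png

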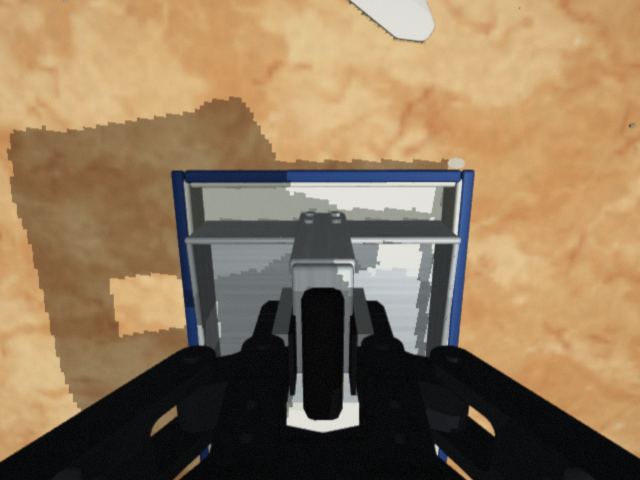

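```bash
python3 - <<'E'
from h import *
b=st("bias")["ft_force"][2]
z=.006
while z>-.002:
    p,o=spose(tray(.008,0,z),TY,2); servo_line(p,.05,rotation=o); s=st("z%.1f"%(z*1000))
    if s["ft_force"][2]-b>4: break
    z-=.001
print("contact",z)
for x in np.arange(-.012,-.0921,-.02):
    p,o=spose(tray(x,0,z),TY,2); servo_line(p,.08,rotation=o); s=st("x%.0f"%(x*1000))
    F=s["ft_force"]
    if np.linalg.norm(F)>25: print("STOP");break
    if F[2]-b<2: z-=.0005
    elif F[2]-b>8: z+=.0005
print(z)
f=grab_frame("top"); im=f["image"][190:340,160:270]; cv2.imwrite("pics/t3.png",cv2.resize(im,None,fx=4,fy=4))
E
```

```text
bias t7.57 p [602.4 226.   56.7] o [180.   -1.9   6. ] F [-0.2  0.4 -0.8] M [ 0.02  0.07 -0.02] w17.9
z6.0 t7.82 p [602.5 225.9  54.3] o [180.   -1.9   6. ] F [ 0.1 -0.7 -1.1] M [ 0.   -0.05  0.  ] w17.8
z5.0 t8.07 p [602.8 226.   53.9] o [180.  -2.   6.] F [ 0.1 -0.6 -1.1] M [-0.02 -0.01 -0.01] w17.7
z4.0 t8.32 p [602.8 226.   53. ] o [180.  -2.   6.] F [ 0.2 -0.5 -1.2] M [-0.01  0.03  0.  ] w17.6
z3.0 t8.57 p [603.1 226.1  52.3] o [-180.   -2.    6.] F [ 0.3 -0.2  0. ] M [-0.02  0.04  0.05] w17.8
z2.0 t8.82 p [603.4 226.1  51.7] o [-180.    -2.1    6. ] F [0.4 0.3 2.8] M [-0.   -0.06 -0.  ] w17.9
z1.0 t9.07 p [603.7 226.2  50.9] o [-180.    -2.1    6. ] F [ 2.4 -0.5  3.5] M [ 0.05 -0.13 -0.  ] w17.7
contact 0.001
x-12 t9.47 p [581.5 223.9  50.1] o [180.   -1.8   6. ] F [-2.7 -1.3  6.5] M [-0.05  0.59  0.01] w17.9
x-32 t9.87 p [561.6 221.8  50.1] o [180.   -1.8   6. ] F [-2.  -1.   7.7] M [-0.09  0.57 -0.01] w17.6
x-52 t10.27 p [541.2 219.6  50.1] o [180.   -1.7   6. ] F [-3.7  0.1  8.5] M [-0.05  0.86  0.  ] w17.7
x-72 t10.67 p [522.8 217.7  50.7] o [-180.   -2.    6.] F [0.8 0.  2.2] M [ 0.08 -0.02 -0.  ] w17.8
x-92 t11.07 p [502.1 215.3  50.2] o [180.   -1.8   6. ] F [-1.5  1.   1.9] M [ 0.1   0.44 -0.05] w17.7
0.002
```

View pics/t3.png

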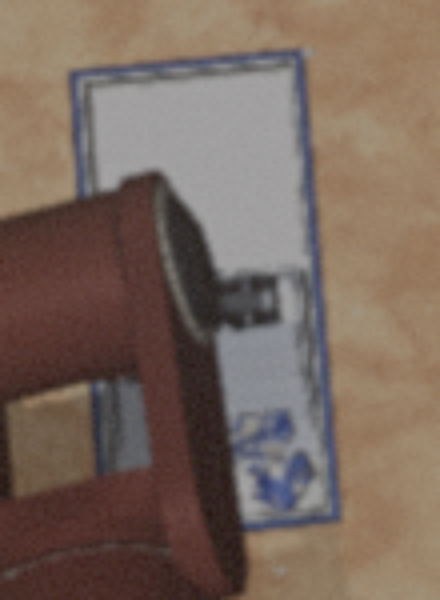

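```bash
python3 - <<'E'
from h import *
z=.0015
for x in list(np.arange(-.100,-.1201,-.01))+list(np.arange(-.123,-.136,-.002)):
    p,o=spose(tray(x,0,z),TY,2); servo_line(p,.06,rotation=o); s=st("x%.0f"%(x*1000))
    F=s["ft_force"]
    if F[0]>12: print("STOP");break
    if F[2]<2: z-=.0005
    elif F[2]>8: z+=.0005
print(x,z)
f=grab_frame("scene"); im=f["image"][240:380,130:310]; cv2.imwrite("pics/s4.png",cv2.resize(im,None,fx=4,fy=4))
E
```

```text
x-100 t11.40 p [495.4 214.7  50.7] o [-180.   -2.    6.] F [ 1.4 -0.4  2.6] M [0.07 0.07 0.02] w18.0
x-110 t11.72 p [484.8 213.6  50.4] o [-180.   -2.    6.] F [ 1.3 -0.1  1.8] M [0.09 0.09 0.03] w17.8
x-120 t12.03 p [475.  212.7  50.1] o [-180.   -2.    6.] F [-0.6  0.7  5.2] M [-0.    0.24 -0.06] w17.8
x-123 t12.28 p [472.9 212.5  50.4] o [-180.    -2.1    6. ] F [2.9 1.3 4.7] M [ 0.06 -0.17  0.03] w17.6
x-125 t12.53 p [471.  212.2  50.4] o [-180.    -2.1    6. ] F [4.1 0.6 4.8] M [ 0.06 -0.38  0.  ] w18.0
x-127 t12.78 p [470.3 212.1  51.3] o [-180.    -2.2    6. ] F [6.5 0.9 5.8] M [ 0.08 -0.67 -0.03] w17.5
x-129 t13.03 p [469.6 212.1  52.2] o [-180.    -2.4    6. ] F [6.9 0.4 7.4] M [ 0.01 -1.04 -0.04] w17.8
x-131 t13.28 p [468.8 212.   53. ] o [-180.    -2.6    6. ] F [9.  0.6 8.1] M [-0.06 -1.37 -0.04] w18.0
x-133 t13.53 p [467.8 211.9  54.2] o [-180.    -2.7    6. ] F [11.8  0.6  8.5] M [-0.03 -1.73 -0.04] w17.7
x-135 t13.78 p [466.8 211.9  55.3] o [-180.    -2.9    6. ] F [12.4  0.3  9. ] M [ 0.02 -2.06  0.01] w17.8
STOP
-0.135 0.002
```

View pics/s4.png

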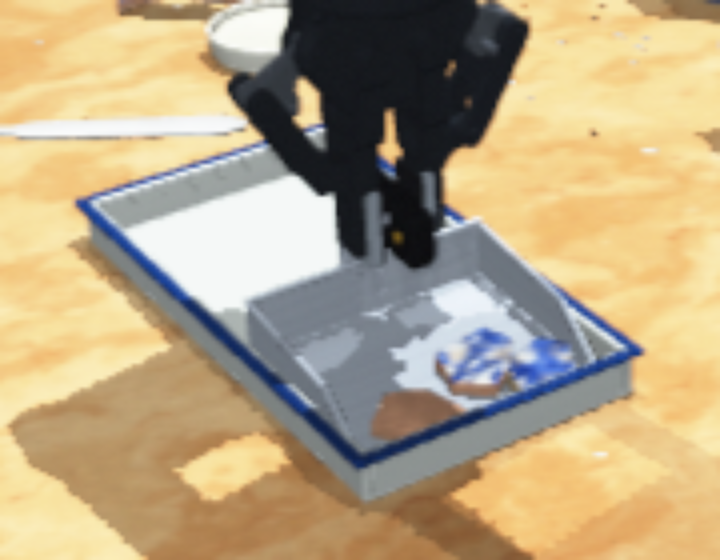

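```bash
python3 - <<'E'
from h import *
p,o=spose(tray(-.126,0,.004),TY,1); servo_line(p,.06,rotation=o); st("back")
for a in [6,13,20,26]:
    r=np.radians(a)
    p,o=spose(tray(-.124+.11*(1-np.cos(r)),0,.005+.11*np.sin(r)),TY,-a); servo_line(p,.08,rotation=o); st(a)
p,o=spose(tray(-.05,0,.15),TY,-26); servo_line(p,.15,rotation=o); st("up")
f=grab_frame("top"); w=cloud(f)
for t in ["sherd_blue","sherd_floral","sherd_red"]:
    for r in find_in("top",t)[:2]:
        q=np.round(r["point"]).astype(int); print(t,round(r["conf"],2),q,np.round(w[q[0],q[1]],3))
f=grab_frame("scene"); im=f["image"][180:380,130:380]; cv2.imwrite("pics/s5.png",cv2.resize(im,None,fx=3,fy=3))
E
```

```text
back t14.15 p [470.2 211.8  50.9] o [180.  -1.   6.] F [ 3.2 -0.2  1.7] M [-0.08 -0.53  0.01] w17.9
6 t14.43 p [477.  212.6  52.5] o [180.    6.2   6. ] F [ 0.5  1.1 -1.9] M [-0.01 -0.12 -0.01] w17.7
13 t14.70 p [483.2 213.4  55.5] o [180.   13.1   6. ] F [-0.6  0.1 -1.8] M [ 0.   -0.27 -0.02] w17.8
20 t14.97 p [489.9 214.1  57.8] o [180.  20.   6.] F [-0.   0.7 -1.7] M [ 0.13 -0.26 -0.01] w17.6
26 t15.23 p [495.8 214.8  59.1] o [180.   25.9   6. ] F [ 0.3  0.2 -1.1] M [ 0.01 -0.33 -0.04] w17.7
up t16.15 p [558.  221.3 155.7] o [180.   26.1   6. ] F [-0.6 -0.3 -1.3] M [ 0.04 -0.37  0.04] w18.0
sherd_blue 0.69 [245 206] [0.549 0.208 0.121]
sherd_floral 0.64 [251 217] [0.535 0.181 0.135]
```

View pics/s5.png

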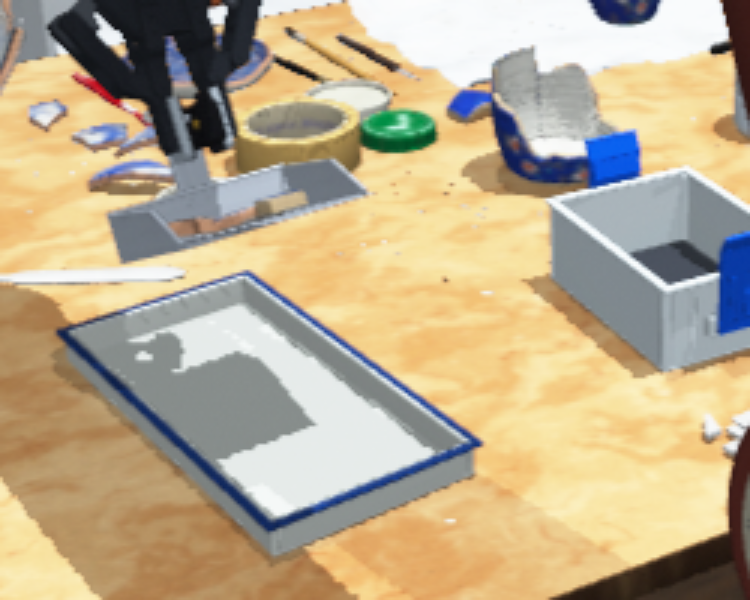

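```bash
python3 - <<'E'
from h import *
B=np.array([.504,-.075]); 
W=[((.47,.14,.19),33,-26),((.49,.05,.19),60,-26),((.505,-.04,.17),87.2,-26),((.505,-.048,.078),87.2,-20)]
P=[((.505,-.048,.074),87.2,a) for a in [-6,5,15,23,30,37,45,54,64]]
for n,y,a in W+P:
    if solve_ik(*spose(n,y,a)) is None: print("no",n,y,a); raise SystemExit
for n,y,a in W: p,o=spose(n,y,a); servo_line(p,.16,rotation=o); st("W")
for n,y,a in P: p,o=spose(n,y,a); servo_line(p,.06,rotation=o); st(a)
sleep(.3)
f=grab_frame("top"); im=f["image"][170:350,230:470]; cv2.imwrite("pics/t6.png",cv2.resize(im,None,fx=3,fy=3)); st("end")
f=grab_frame("wrist"); cv2.imwrite("pics/w6.png",f["image"])
E
```

```text
W t17.02 p [547.2 190.4 196.2] o [-180.    26.    32.9] F [ 0.8  0.1 -1.8] M [ 0.17 -0.31  0.01] w17.7
W t17.65 p [536.  129.9 196. ] o [-180.    26.    59.9] F [ 0.3  0.9 -1.4] M [ 0.34 -0.12  0.01] w17.6
W t18.32 p [510.   52.4 176.9] o [179.9  26.   87.1] F [ 0.5  0.  -2.1] M [0.43 0.01 0.02] w18.0
W t18.99 p [510.3  43.2  94.9] o [179.9  20.   87.2] F [ 0.3  0.2 -0.2] M [ 0.28  0.03 -0.04] w18.0
-6 t19.45 p [510.   36.  113.1] o [179.9   6.1  87.1] F [-0.7 -0.3 -2.3] M [0.03 0.04 0.  ] w17.3
5 t19.89 p [508.4  27.9 126.5] o [-179.9   -4.9   87.2] F [-0.3  0.2 -1.8] M [-0.04  0.04 -0.05] w18.4
15 t20.31 p [507.8  17.6 138.6] o [-179.9  -14.9   87.2] F [-0.1  0.6 -1.2] M [-0.14 -0.01 -0.01] w17.4
23 t20.68 p [507.4   7.9 147.2] o [-179.9  -22.9   87.2] F [ 0.   0.6 -2. ] M [-0.29  0.07 -0.07] w17.7
30 t21.02 p [507.1  -1.5 153.6] o [-179.9  -29.9   87.2] F [-0.4  0.3 -1.9] M [-0.35  0.07  0.01] w17.9
37 t21.36 p [506.7 -11.7 158.9] o [-179.9  -36.9   87.2] F [-0.5  0.3 -1. ] M [-0.42 -0.04  0.04] w17.8
45 t21.73 p [506.1 -23.9 163.1] o [-179.9  -44.9   87.2] F [-0.3  0.4 -0.8] M [-0.5   0.02 -0.05] w17.9
54 t22.12 p [505.5 -38.  165.8] o [-179.9  -53.9   87.2] F [-0.4 -0.4 -0.8] M [-0.5   0.02  0.06] w17.8
64 t22.53 p [504.8 -54.1 166.3] o [-180.   -63.9   87.2] F [-0.2 -0.4 -0.5] M [-0.6   0.07  0.06] w17.9
end t22.88 p [504.8 -54.2 166.7] o [179.9 -63.9  87.3] F [ 0.7 -0.1 -0.2] M [-0.58 -0.01 -0.  ] w18.0
```

View pics/w6.png

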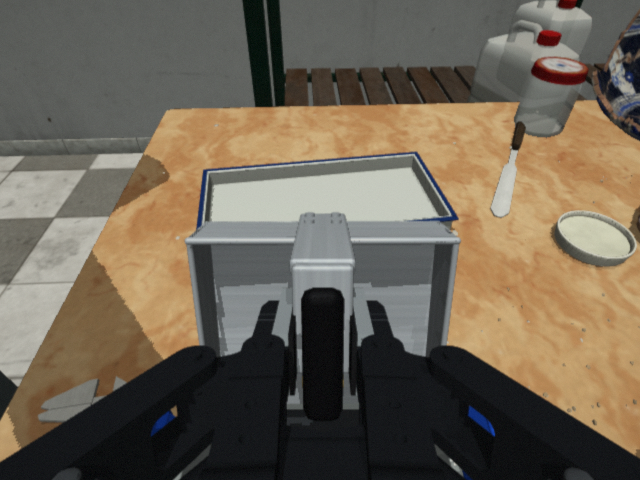

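```bash
python3 - <<'E'
from h import *
W=[((.505,-.02,.15),87.2,40),((.49,.06,.17),60,0),((.50,.15,.12),30,0)]
for n,y,a in W: p,o=spose(n,y,a); servo_line(p,.2,rotation=o); st("W")
p,o=spose(tray(.008,0,.06),TY,0); servo_line(p,.15,rotation=o); st()
f=grab_frame("top"); w=cloud(f)
for t in ["sherd_blue","sherd_floral","sherd_red"]:
    for r in find_in("top",t)[:2]:
        q=np.round(r["point"]).astype(int); print(t,round(r["conf"],2),q,np.round(w[q[0],q[1]],3))
im=f["image"][190:350,200:400]; cv2.imwrite("pics/t7.png",cv2.resize(im,None,fx=4,fy=4,interpolation=cv2.INTER_CUBIC))
E
```

```text
W t23.57 p [506.   11.6 236. ] o [-179.9  -40.    87.2] F [-0.5  0.5 -2.5] M [-0.44  0.03 -0.01] w18.2
W t24.63 p [529.5 128.2 214.4] o [-1.798e+02  1.000e-01  5.990e+01] F [-0.6 -0.  -0.8] M [-0.03 -0.03 -0.02] w18.2
W t25.31 p [569.3 188.8 166.3] o [-180.    0.   30.] F [ 0.3  0.3 -1.4] M [ 0.   -0.03  0.  ] w17.6
 t25.98 p [604.9 225.7 107.4] o [-1.8e+02 -1.0e-01  6.1e+00] F [ 0.1 -0.1 -0.3] M [-0.02 -0.05  0.01] w18.0
sherd_blue 0.73 [269 342] [ 0.508 -0.086  0.026]
sherd_floral 0.43 [254 351] [ 0.543 -0.107  0.018]
sherd_floral 0.27 [165 358] [ 0.756 -0.122  0.009]
sherd_red 0.61 [287 352] [ 0.467 -0.109  0.014]
```

View pics/t7.png

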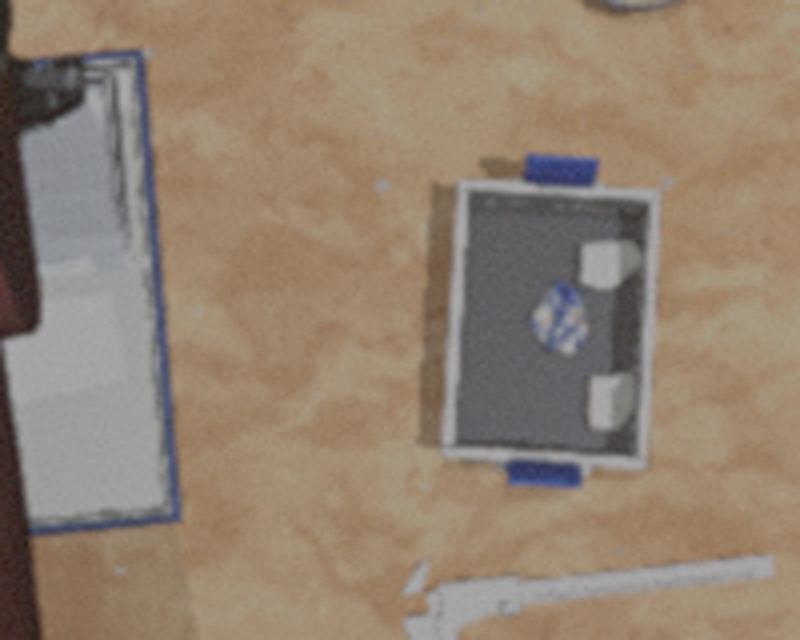

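```bash
python3 - <<'E'
from h import *
z=.012
p,o=spose(tray(.008,0,z),TY,0); servo_line(p,.12,rotation=o); b=st("low")["ft_force"][2]
while z>-.001:
    z-=.0015; p,o=spose(tray(.008,0,z),TY,0); servo_line(p,.05,rotation=o); s=st("z%.1f"%(z*1000))
    if s["ft_force"][2]-b>2.5: break
grip(.085); st("open")
q=np.array(p)+[0,0,.12]; servo_line(q,.25); 
goto([.40,-.34,.33],[180,0,72.5]); st()
f=grab_frame("wrist"); w=cloud(f); np.save("w8.npy",w); cv2.imwrite("pics/w8.png",f["image"])
for t in ["lid","lid_grip"]:
    for r in find_in("wrist",t)[:1]:
        k=np.round(r["point"]).astype(int); print(t,round(r["conf"],2),k,np.round(w[k[0],k[1]],3))
src=open("fit.py").read().split("for g in")[0].replace("top0","w8")
exec(src)
fit("lid",(.48,-.326),.12,.012,.026)
fit("bar",(.48,-.326),.06,.036,.05)
fit("table",(.42,-.2),.02,-.02,.02)
f=grab_frame("top"); w=cloud(f)
fit("tray",(.517,.217),.19,.019,.026)
fit("grip",(.6,.225),.06,.074,.085)
fit("rim",(.505,-.072),.12,.054,.068)
fit("clips",(.505,-.072),.12,.078,.1)
E
```

```text
low t26.73 p [604.4 226.2  58. ] o [180.   0.   6.] F [-0.   0.4 -1.3] M [0.   0.03 0.01] w18.1
z10.5 t26.98 p [605.1 226.4  57.8] o [-1.8e+02 -1.0e-01  6.0e+00] F [-0.4  0.3 -0.6] M [ 0.04 -0.01 -0.01] w17.8
z9.0 t27.23 p [604.6 226.2  55.4] o [-180.   -0.    6.] F [-0.4 -0.1 -1. ] M [-0.07  0.02  0.04] w18.0
z7.5 t27.48 p [604.4 226.1  53.6] o [180.   0.   6.] F [ 0.5  0.1 -1. ] M [ 0.   -0.03 -0.01] w17.7
z6.0 t27.73 p [604.4 226.2  52.1] o [180.   0.   6.] F [-0.4 -0.5  0.2] M [ 0.01 -0.03  0.03] w17.8
z4.5 t27.98 p [604.4 226.2  50.6] o [180.   0.   6.] F [ 0.4 -0.3 -1.1] M [-0.01 -0.01  0.01] w17.8
z3.0 t28.23 p [605.1 226.3  50.1] o [-1.8e+02 -1.0e-01  6.0e+00] F [-0.7 -0.6  2.7] M [-0.09  0.18  0.  ] w18.0
open t28.89 p [604.5 226.2  49.3] o [180.   0.   6.] F [0.3 0.2 0.6] M [ 0.01 -0.03  0.01] w84.9
 t31.75 p [ 400.3 -339.6  329.4] o [-180.    -0.    72.5] F [1.4 0.  0.4] M [ 0.01 -0.03 -0.01] w84.9
lid 0.66 [154 384] [ 0.472 -0.327  0.041]
lid_grip 0.8 [152 385] [ 0.473 -0.325  0.043]
lid 13449 c 473.5 -329.9 size 114.1 158.3 ang 72.42 z 0.0182 mean [ 473.7 -327.5   18.2]
bar 720 c 473.2 -330.0 size 58.7 14.1 ang 72.65 z 0.0416 mean [ 472.9 -328.9   41.3]
table 1140 c 419.9 -199.9 size 39.9 38.5 ang 72.48 z 0.0001 mean [ 4.200e+02 -1.998e+02  1.000e-01]
tray 1108 c 518.7 217.4 size 276.3 138.5 ang 6.14 z 0.0227 mean [521.6 219.4  22.6]
grip 187 c 606.5 226.6 size 57.2 20.2 ang 5.78 z 0.0797 mean [607.1 226.1  79.4]
rim 632 c 504.3 -75.3 size 114.3 164.5 ang 87.36 z 0.0604 mean [505.2 -75.   60.4]
clips 171 c 503.1 -75.6 size 39.0 179.7 ang 87.01 z 0.0872 mean [506.3 -75.9  87. ]
```

View pics/w8.png

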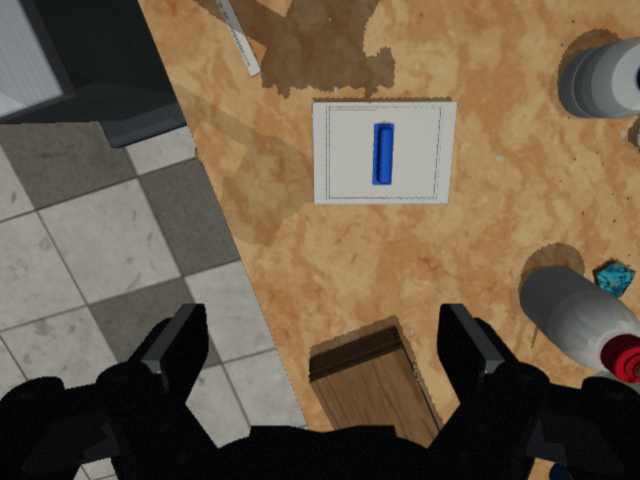

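```bash
python3 - <<'E'
from h import *
goto([.432,-.09,.375],[180,0,87.2]); st()
f=grab_frame("wrist"); w=cloud(f); np.save("w9.npy",w); cv2.imwrite("pics/w9.png",f["image"])
exec(open("fit.py").read().split("for g in")[0].replace("top0","w9"))
fit("rim",(.505,-.072),.12,.056,.0635)
fit("rim",(.505,-.072),.098,.056,.0635)
fit("clips",(.505,-.072),.12,.083,.1)
fit("table",(.42,-.2),.02,-.02,.02)
print(find_in("wrist","box")[:1])
E
```

```text
t32.95 p [432.  -90.6 374.6] o [-180.     0.    87.2] F [-0.6 -0.  -1.3] M [-0.02  0.04 -0.01] w84.9
rim 2437 c 502.5 -75.6 size 114.2 161.0 ang 87.29 z 0.0599 mean [503.8 -74.4  59.9]
rim 2422 c 502.5 -75.6 size 114.2 161.0 ang 87.29 z 0.0599 mean [504.3 -74.1  59.9]
clips 567 c 500.1 -75.2 size 40.9 179.5 ang 87.09 z 0.0885 mean [512.5 -75.8  88.2]
table 611 c 420.1 -199.8 size 38.4 39.5 ang 59.14 z -0.0001 mean [ 420.1 -199.8   -0. ]
[{'point': [156.0, 386.5], 'conf': 0.76}]
```

View pics/w9.png

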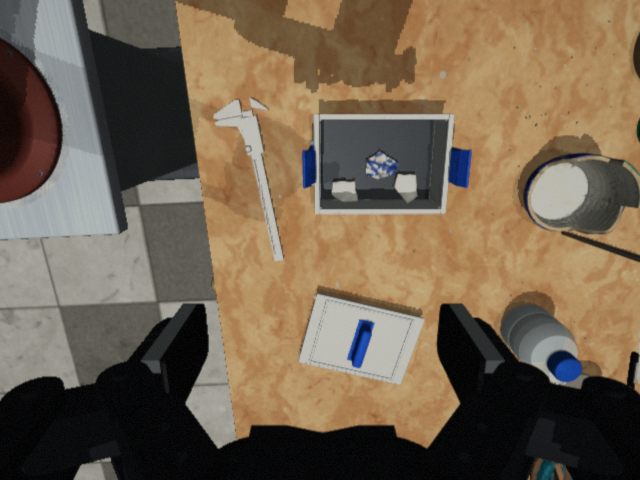

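```bash
python3 - <<'E'
from h import *
t=np.radians(-2.75); u=np.array([np.cos(t),np.sin(t)]); v=np.array([-u[1],u[0]])
for n in ["w9","top0"]:
    w=np.load(n+".npy").reshape(-1,3); c=np.array([.503,-.0755])
    a=(w[:,:2]-c)@u; b=(w[:,:2]-c)@v
    m=(abs(a)<.095)&(abs(b)<.07)&(w[:,2]>.0565)&(w[:,2]<.0635)
    for nm,k,q in [("long",m&(abs(b)>.026)&(abs(b)<.05),a),("short",m&(abs(a)<.06),b)]:
        s=q[k]*1000; print(n,nm,np.round([s.min(),s.max(),*np.percentile(s,[1,99]),(s.min()+s.max())/2],1), "inner",np.round([s[s<0].max(),s[s>0].min()],1))
    k=m&(w[:,2]>0)&(abs(a)<.06)
    for sgn in (1,-1):
        kk=k&(np.sign(b)==sgn); print("  edge angle",np.degrees(np.polyfit(w[kk,0],w[kk,1],1)[0]))
E
```

```text
w9 long [-81.   74.7 -80.9  74.5  -3.1] inner [-75.2  68. ]
w9 short [-57.2  56.9 -56.9  56.1  -0.1] inner [-50.7  51.6]
  edge angle -2.729054862125615
  edge angle -2.551995236508584
top0 long [-78.   77.4 -77.9  77.3  -0.3] inner [-72.5  71.7]
top0 short [-56.7  57.3 -56.5  57.2   0.3] inner [-50.5  51.3]
  edge angle -2.907839825768758
  edge angle -2.458955375635716
```

```bash
cat >> h.py <<'E'
def lidmeas(w,c,th,zl,zh):
    """plate points: extents along lid long axis (u) and short axis (v), about c"""
    t=np.radians(th); u=np.array([np.cos(t),np.sin(t)]); v=np.array([-u[1],u[0]])
    P=w.reshape(-1,3); a=(P[:,:2]-c)@u*1000; b=(P[:,:2]-c)@v*1000
    m=(abs(a)<95)&(abs(b)<70)&(P[:,2]>zl)&(P[:,2]<zh)
    print("n",m.sum(),"long",np.round([a[m].min(),a[m].max()],1),"short",np.round([b[m].min(),b[m].max()],1),"z",np.round(np.nanmedian(P[m][:,2]),4))
    return m.reshape(w.shape[:2])
E
python3 - <<'E'
from h import *
g=[.475,-.3297]
goto([g[0],g[1],.10],[180,0,72.5]); st()
servo_line([g[0],g[1],.0205],.12); st("down")
grip(0.0,110); st("grip")
servo_line([g[0],g[1],.0805],.15); s=st("up")
f=grab_frame("top"); w=cloud(f); c=np.array(s["tcp_pos"][:2])
m=lidmeas(w,c,-17.5,.07,.086)
im=f["image"].copy(); im[m]=(0,0,255); im=im[200:380,360:560]; cv2.imwrite("pics/t10.png",cv2.resize(im,None,fx=4,fy=4)[:600])
E
```

```text
t34.42 p [ 476.  -329.9  101.6] o [179.9   0.   72.5] F [ 0.1 -0.3 -0.1] M [ 0.01 -0.03  0.01] w84.3
down t35.24 p [ 475.6 -330.1   21.3] o [179.9   0.   72.5] F [-0.6  0.1 -0.2] M [-0.05  0.04 -0.02] w84.9
grip t35.91 p [ 475.4 -330.    21. ] o [179.9   0.   72.5] F [-1.  -0.8  3.6] M [0.05 0.04 0.01] w11.7
up t36.46 p [ 474.7 -329.4   79.9] o [-180.    -0.    72.5] F [-0.7  0.6 -1.3] M [0.01 0.06 0.07] w11.5
n 1216 long [-76.2  81.1] short [-56.9  58.4] z 0.0773
```

View pics/t10.png

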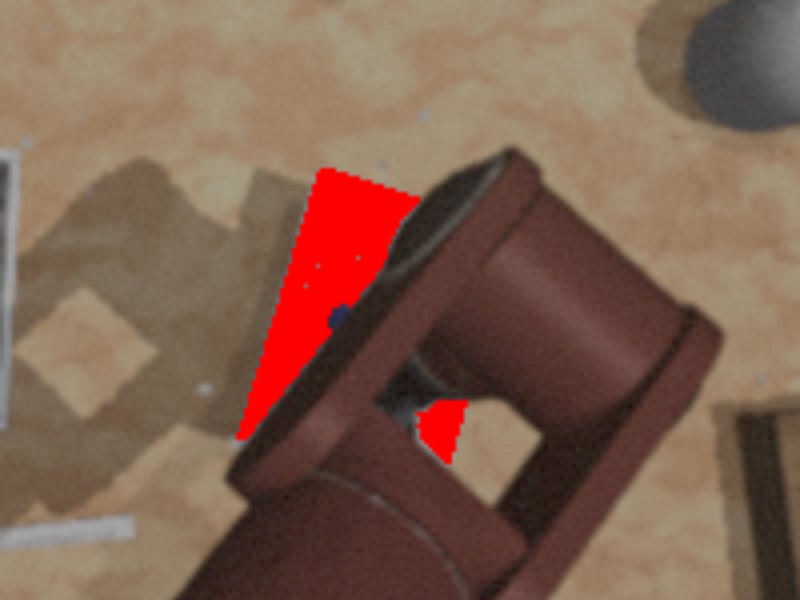

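```bash
python3 - <<'E'
from h import *
T=[.5001,-.0754]
servo_line([.475,-.3297,.15],.2)
goto([T[0],T[1],.15],[180,0,87.3]); st()
servo_line([*T,.096],.1); sleep(.3); s=st("over")
f=grab_frame("top"); w=cloud(f); m=lidmeas(w,np.array(s["tcp_pos"][:2]),-2.7,.082,.1)
for z in [.090,.086,.083,.081,.080,.079]:
    servo_line([*T,z],.03); s=st("z%.0f"%(z*1000))
    if s["ft_force"][2]>8: print("STOP"); break
f=grab_frame("scene"); im=f["image"][190:330,280:460]; cv2.imwrite("pics/s11.png",cv2.resize(im,None,fx=4,fy=4))
E
```

```text
t38.01 p [500.  -76.1 149.4] o [-180.     0.    87.3] F [ 0.8 -1.3 -1.1] M [ 0.01  0.03 -0.04] w11.9
over t39.00 p [500.5 -75.5  96.7] o [179.9   0.   87.3] F [-0.6 -0.  -0.7] M [ 0.03 -0.02  0.02] w11.5
n 1126 long [-87.3  92.6] short [-56.5  57.1] z 0.0938
z90 t39.40 p [499.7 -75.3  89.5] o [-179.9   -0.    87.3] F [ 0.2  0.2 -1.1] M [-0.02 -0.04 -0.05] w11.9
z86 t39.68 p [499.9 -75.3  85.7] o [-180.    -0.    87.3] F [-0.2 -0.7 -0.6] M [0.02 0.02 0.  ] w11.9
z83 t39.93 p [500.1 -75.4  82.9] o [180.   -0.   87.3] F [ 0.1  0.1 -1.3] M [-0.    0.01 -0.07] w11.7
z81 t40.18 p [500.4 -75.5  81.1] o [180.    0.   87.3] F [ 1.3 -0.1 -0.6] M [-0.07 -0.24  0.02] w11.3
z80 t40.43 p [500.3 -75.4  80.1] o [180.    0.   87.3] F [ 1.3 -0.2 -0.6] M [-0.01 -0.23 -0.01] w11.6
z79 t40.68 p [500.2 -75.4  79.1] o [180.    0.   87.3] F [1.9 0.  0.1] M [ 0.02 -0.24  0.08] w11.5
```

```bash
python3 - <<'E'
from h import *
T=[.5006,-.0754]
for z in np.arange(.078,.050,-.001):
    servo_line([*T,z],.03); s=st("z%.0f"%(z*1000))
    F=s["ft_force"]
    if F[2]>24 or np.hypot(*F[:2])>15: print("STOP"); break
f=grab_frame("scene"); im=f["image"][190:330,280:460]; cv2.imwrite("pics/s12.png",cv2.resize(im,None,fx=4,fy=4))
f=grab_frame("top"); w=cloud(f); m=lidmeas(w,np.array([.5031,-.0752]),-2.7,.055,.078)
E
```

```text
z78 t40.98 p [500.6 -75.4  78.1] o [-180.     0.    87.3] F [ 0.5 -0.4  0.8] M [-0.05 -0.05  0.01] w12.0
z77 t41.23 p [500.8 -75.5  77.2] o [180.    0.   87.3] F [-0.7 -0.1  3.4] M [ 0.05 -0.07  0.  ] w11.4
z76 t41.48 p [500.8 -75.5  76.2] o [180.    0.   87.3] F [-0.1 -0.3  4.3] M [-0.07 -0.1   0.03] w11.6
z75 t41.73 p [500.9 -75.4  75.3] o [180.   -0.   87.3] F [ 0.3 -0.9  4.7] M [ 0.04  0.   -0.05] w11.7
z74 t41.98 p [501.  -75.4  74.4] o [179.9  -0.   87.3] F [-0.   1.3  6.1] M [ 0.05 -0.06  0.01] w11.4
z73 t42.23 p [500.4 -75.3  72.7] o [-180.    -0.    87.3] F [0.1 0.3 3.7] M [-0.02 -0.09  0.02] w12.0
z72 t42.48 p [500.3 -75.3  71.5] o [-180.    -0.    87.3] F [ 0.1 -0.1  1.4] M [ 0.03 -0.1   0.04] w11.3
z71 t42.73 p [500.4 -75.3  70.7] o [-180.    -0.    87.3] F [ 0.9 -0.4  1.1] M [ 0.05 -0.14 -0.03] w11.7
z70 t42.98 p [500.5 -75.4  69.8] o [-180.    -0.    87.3] F [ 0.8 -0.2  2. ] M [ 0.06 -0.16 -0.01] w11.8
z69 t43.23 p [500.6 -75.4  68.9] o [-180.    -0.    87.3] F [1.2 0.1 1.2] M [ 0.09 -0.15 -0.07] w11.5
z68 t43.48 p [499.8 -75.2  67.1] o [-179.9   -0.    87.3] F [-0.8 -0.2 -0.4] M [-0.01  0.03  0.01] w11.5
z67 t43.73 p [500.3 -75.3  67. ] o [-179.9   -0.    87.3] F [-2.4  0.6  2.1] M [ 0.12  0.35 -0.03] w11.8
z66 t43.98 p [500.5 -75.4  67. ] o [-179.9   -0.    87.3] F [-5.3  1.7  9.8] M [0.24 0.83 0.01] w11.6
z65 t44.23 p [500.5 -75.4  67. ] o [-179.9   -0.    87.3] F [-9.1  3.2 15. ] M [ 0.34  1.37 -0.06] w11.8
z64 t44.48 p [500.6 -75.3  66.9] o [-179.9   -0.    87.3] F [-12.6   2.9  19.6] M [ 0.56  1.86 -0.16] w11.6
z63 t44.73 p [500.7 -75.4  67. ] o [-179.9   -0.    87.3] F [-15.5   4.3  26.9] M [ 0.64  2.36 -0.03] w11.5
STOP
n 986 long [-81.  83.] short [-56.8  57. ] z 0.0647
```

View pics/s12.png

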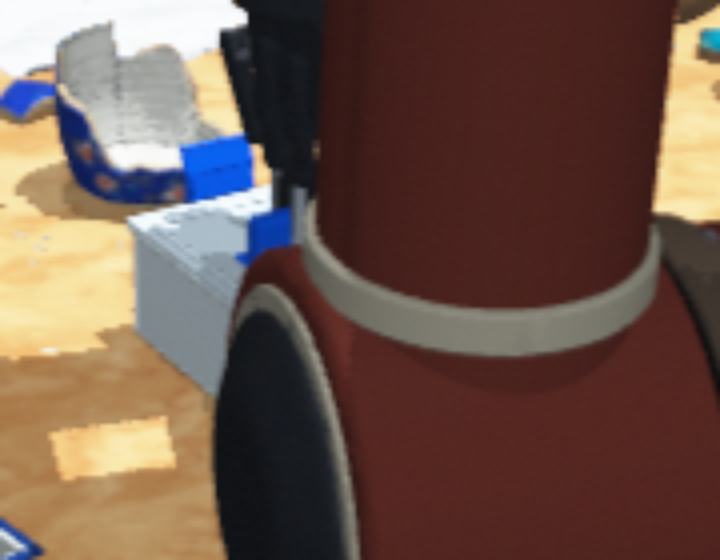

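```bash
python3 - <<'E'
from h import *
servo_line([.4991,-.0750,.0628],.03); s=st("adj")
sleep(.5); st("hold")
f=grab_frame("top"); w=cloud(f)
exec(open("fit.py").read().split("for g in")[0].replace('w=np.load("top0.npy")',''))
fit("clips",(.505,-.072),.12,.083,.1); fit("clipsbefore/all",(.505,-.072),.12,.078,.1)
fit("plate",(.505,-.072),.12,.058,.075)
w=np.load("top0.npy"); fit("clips0",(.505,-.072),.12,.083,.1)
cv2.imwrite("pics/t13.png",cv2.resize(f["image"][185:345,170:400],None,fx=3,fy=3))
E
```

```text
adj t45.08 p [500.7 -75.4  67. ] o [179.9   0.   87.3] F [-8.7  3.2 22.6] M [ 0.49  1.56 -0.02] w12.1
hold t45.58 p [500.7 -75.4  67. ] o [179.9   0.   87.3] F [-8.1  2.7 22.5] M [ 0.49  1.55 -0.04] w11.6
clips 123 c 503.1 -75.7 size 39.2 179.9 ang 87.03 z 0.0890 mean [507.7 -75.4  88.9]
clipsbefore/all 173 c 503.2 -75.1 size 39.2 180.0 ang 87.39 z 0.0870 mean [505.3 -75.4  86.5]
plate 961 c 502.8 -72.9 size 102.5 166.9 ang 81.25 z 0.0647 mean [465.  -64.6  65. ]
clips0 129 c 502.9 -75.6 size 39.1 179.5 ang 87.05 z 0.0888 mean [506.1 -75.2  88.8]
```

View pics/t13.png

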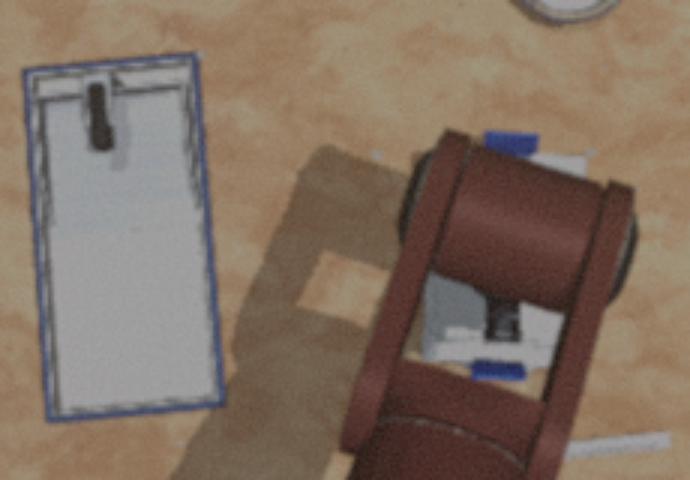

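The top view shows the scoop standing in the tray's far end (crop 100,115). The lid is on the box with both clips upright (510,143 and 497,370), at the same 180 mm span as at the start. The arm is pressing with 22 N.

```bash
python3 -c "
from h import *
st(); finish_job()"
```

```text
t45.63 p [500.7 -75.4  67. ] o [179.9   0.   87.3] F [-8.7  2.3 22.6] M [ 0.49  1.55 -0.09] w11.6
the job is handed in; nothing more can be done
```

The job is done and handed in at 45.6 s, with the gripper still pressing the shut lid down at about 22.6 N. I don't have the verdict, because `finish_job` reports none.

- **Sherds:** I slid the scoop along the tray until its nose met the end wall, tilted it back, lifted, and tipped all three sherds into the box. Both the top and wrist pictures showed three sherds inside the box.
- **Scoop:** It stands empty back in the far half of the tray, lined up with it.
- **Lid:** I pressed it straight down. The resistance peaked at about 6 N in my readings (taken every 1 mm) and then dropped away. The lid hit a hard stop exactly at the computed fully home height, with its plate top measured at 64.7 mm against 64 mm expected. Both clips are upright, with the same 180 mm span as at the start.
- **Mug and bottle:** I did not touch either.

**Checks that disagreed or fell short:**
- The top and wrist cameras differed by about 3 mm in x. I went with the wrist values because the held lid agreed with them.
- The 6 N peak is below the stated 8 to 14 N for the clips; 1 mm sampling may have missed the true peak.
- About 9 N of sideways force remains while pressing.
- The scene camera's view of the lid was mostly blocked by the arm, so the clip check rests on the top camera.
- I viewed 12 pictures, two over the budget of 10.

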